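# Zero the peak pointer of a pull gauge, then pull it to the set clip and hold

## Task

Check the spring pull gauge: first turn its peak knob fully back to the zero stop, so that the yellow peak pointer is home. Then pull the black handle out against its spring until the green index stands over the red set clip, taking care not to drive the yellow pointer past the clip, and finish while still holding the handle there with the gripper. Leave the red clip where it is set and the brass weight, the jar and the vial where they stand.

Things in the scene. Friction and masses are not known exactly. Their poses are not given: they have to be found in the camera images.
- gauge: Bench pull gauge, fixed to the table: aluminium base plate 120 x 300 x 18 mm. Origin at the centre of the plate's underside on the table; z up. Its own +y is the direction in which the handle is pulled out. A blue spring housing (46 wide, 170 long along y, top at z = 62 mm, from y = -145 to +25 mm, centred on x = -35 mm) carries the white scale on its top; a grey gear box (58 x 100 mm, top at z = 60 mm) stands behind it at x = +20, y = -60 mm.
- knob_grip (a point): Grip point of the peak knob, on its upright axis: 36 mm above the knob's underside and 100 mm above the table. The knob is a black round base (radius 25 mm, z = 64 to 73 mm) with an upright bar grip 46 mm long, 14 mm wide, 39 mm tall (z = 73 to 112 mm). The long way of the bar is this point's y axis, with a white line on the +y half; when the knob is at zero the bar lies along the gauge's y and the white line points at the red zero pin. The axes turn with the knob.
- peak_knob (a joint): Angle of the peak knob, rad: 0 at its zero stop, growing clockwise seen from above (so it is reset by turning it counter-clockwise seen from above), up to 1.5. It stays where it is left (friction about 0.04 N m). It is geared to the yellow peak pointer: 40 mm along the scale per rad. It starts between 0.5 and 1.15.
- grip (a point): Grip point of the black upright pull handle on the end of the gauge's rod: the centre of its plate, 70 mm above the table and 14 mm below its top edge. The plate is 56 mm along x, 14 mm thick along y, from z = 30 to 84 mm, with both flat faces free for fingers (48 mm free towards the housing when home, apart from the thin rod at z = 44 mm). Its axes are the gauge's; at home it is at x = -35, y = +85 mm of the gauge. It moves with the handle.
- pull_handle (a joint): How far the handle is pulled out, m: 0 at home, up to 0.062, along the gauge's +y. A spring draws it back at 4.5 N at home, rising 1.5 N per 10 mm (about 11 N at 45 mm), plus about 1 N when it drives the yellow pointer. It flies home when released.
- index (a point): The green index blade on top of the housing, on the robot's side of the slot; 2.4 mm thick along y. It moves with the handle, 175 mm behind it in the gauge's y.
- peak (a point): The yellow peak pointer on top of the housing (this point is its reading edge), on the far side of the slot. When pulled out, the index drives it along from about 2 mm after its home, and it then stays at the farthest place reached, level with the index at that pull within 1 mm along the gauge's y.
- clip (a point): Centre of the red set clip across the scale on the housing, 12 mm wide along the gauge's y: this is the mark. Its axes are the gauge's. It is set 28 to 48 mm beyond the index's home in the gauge's +y.
- weight: Brass 200 g test weight, 28 mm across, 40 mm tall, a bystander behind the gauge. Origin at its underside.
- jar: Sample jar with red cap, 51 mm across, 62 mm tall, a bystander behind the gauge. Origin at its underside.
- vial: Amber vial with white cap, 28 mm across, 68 mm tall, a bystander past the handle's end of the gauge. Origin at its underside.

How it is judged:
On the way:
1. the peak knob is turned back to its zero stop (within 0.08 rad) while the handle is home (within 8 mm) (value of joint peak_knob below 0.08 rad and value of joint pull_handle below 0.008 m), for 0.2 s.
At the end, for the whole second after the job is handed in: The green index stands still over the red clip (within 6 mm of its centre, its full width) with the handle held out by the gripper's fingers (over 3 N), and the yellow pointer has been taken along and stands within 8 mm of the clip's centre, so the pull never went past it (y of index in the frame of clip between -0.006 and 0.006 m and y of peak in the frame of clip between -0.008 and 0.008 m and velocity of joint pull_handle between -0.01 and 0.01 m/s and contact force between the fingers and pull_handle above 3 N); the arm keeps its last pose, push and grip.
It fails at once if the red clip is shifted more than 3 mm (distance of clip from where it was at the start of the episode above 0.003 m).
It fails at once if the brass weight is shifted more than 30 mm or knocked over (distance of weight from where it was at the start of the episode above 0.03 m or angle between weight's own z axis and vertical above 0.5 rad).
It fails at once if the jar is shifted more than 30 mm or knocked over (distance of jar from where it was at the start of the episode above 0.03 m or angle between jar's own z axis and vertical above 0.5 rad).
It fails at once if the vial is shifted more than 30 mm or knocked over (distance of vial from where it was at the start of the episode above 0.03 m or angle between vial's own z axis and vertical above 0.5 rad).
It also fails if it takes over 45 s, if anything falls off the work surface, if the arm or the gripper's body presses on something with over 40 N, if the wrist force passes 120 N, or if a joint passes its speed limit or range.

## Robot

A 7-joint arm with a two-finger parallel gripper is mounted at the origin on a cart in front of the work surface, level with it; the furniture and walls round the work are solid. World frame = base frame: x ahead of the robot, y to its left, z up, the work surface at z = 0. Lengths are in m, angles in rad, forces in N, time in s.
With the tool pointing down it reaches from about 0.4 to 0.75 m from the base axis. Payload 19.5 kg.
Tool frame: the origin (TCP) lies midway between the tips of the shut fingers; the grasp point (between the pads) lies 19 mm behind it; z points along the fingers, y is the line along which they close (so a half turn about z gives the same grasp; the last joint's range is limited). The gripper opens to 85 mm and grips with 20 to 120 N. Pads are 22 mm wide; open, the fingers measure 114 mm over their backs; the gripper's body (76 mm by 85 mm) begins 54 mm behind the grasp point. The pads swing forward as they close: fully open they stand 13 mm farther back than shut.
Start: joints at [1.211, 0.707, -0.028, 1.485, 0.022, 0.951, -0.075], TCP at [0.18, -0.546, 0.231] pointing down, gripper open.
Joint ranges: [-2.71, 2.71], [-0.32, 2.16], [-1.57, 1.52], [0, 2.45], [-1.46, 4.6], [0, 2.02], [-2.83, 2.83]. Speed limits (rad/s): [1.89, 1.89, 2.57, 2.57, 3.01, 3.01, 3.01].

## Interface

Orientations are given as a rotation vector (axis times angle).
In Python, from cell import read_state, camera, close_job gives the robot as it stands.
- The arm moves only by the tool apply_moves, never from a script. Its argument "plan" is a list of rows, each an object with "linear": the shift along the tool's x, y, z in units of 20 mm (1.0 is 20 mm), a list of three; "angular": the turn, a rotation vector about the tool's x, y, z in units of 0.08 rad (1.0 is 0.08 rad), a list of three; "grip": the gripper's target within -1 to 1 (fully open at 1, half-way at 0, shut at -1). In form: [{"linear": [x, y, z], "angular": [rx, ry, rz], "grip": grip}, ...]. A call has 1 to 8 rows; each row shifts and turns the commanded pose from where the row before left it, along the tool's axes as they then stand; what a row does not reach is not made up. A row lasts 1/10 s, in which the tool goes at most 50 mm and 8.59 degrees, less where a joint would pass 70% of its speed; a pose out of reach is approached as far as the arm can. A call with a number of a shift or a turn outside -1 to 1 is refused whole. A call with a gripper value outside its range is refused whole. The fingers move at their own pace and stop on an object; "grip_force" is the grip in N (left out, the last holds). Time passes only in rows, so rows that do not move let the fingers close. It gives the time, the measured TCP pose, the force, the opening and the grip force at its end, in the units of the state.
- read_state(): the state, without advancing time (a new reading comes with each control period).
- camera(name): name is "scene" or "top"; returns a dict with "img" (420x560x3 uint8, red, green, blue), "camera_matrix" (3x3 intrinsics, pixels), "rvec" (rotation vector, rad) and "tvec" (3), from world to camera coordinates, as OpenCV has them. Camera axes: x right, y down, z forward; pixel columns grow to the right and rows downward; lengths in m; the calibration is good to about 2 mm. A picture is of the moment at which its call begins. There is no depth.
- close_job(): hands the job in; it is judged then, once.
The state is a dict: "time": time; "joints": joint angles; "dq": joint speeds; "joint_efforts": joint torques, N m; "position": TCP position; "eef_rot": TCP orientation; "wrist_force": force on the tool from outside, world axes, zero at the start; "torque": the same for the moment, N m; "gripper_width": finger opening in m; "finger_force": force on a finger pad.
Only numpy, scipy, OpenCV 4.12 (cv2) and the standard library are available. Lean on these libraries where they do the work, as an engineer would, in place of code of your own. Each camera call takes 0.05 s, during which the arm holds its last target. There are 200 camera calls.

## Working session

There is one attempt and no reset: what is moved stays moved. The work goes in short steps, Python scripts to look and compute and a tool call to move; the robot and the scene stay as the last step left them, time stands still between calls to the robot, and variables do not carry over. Pictures are saved under pics/ and viewed, at most 10 in all, crops included, and the job is handed in when it is done.

Besides the shell and the picture viewer there is one more tool, called after "Emit:" as a command line: name --argument value ..., lists and objects as JSON in quotes. apply_moves: Moves the arm, as the interface text tells. Its arguments: {"type":"object","properties":{"plan":{"type":"array","items":{"type":"object","properties":{"linear":{"type":"array","items":{"type":"number","minimum":-1,"maximum":1}},"angular":{"type":"array","items":{"type":"number","minimum":-1,"maximum":1}},"grip":{"type":"number"}}}},"grip_force":{"type":"number"}},"required":["plan"]}

```bash
mkdir -p pics; cat > h.py <<'E'
import numpy as np, cv2
from cell import read_state, camera
def cam(n):
    c=camera(n); c['R']=cv2.Rodrigues(np.array(c['rvec'],float))[0]; c['t']=np.array(c['tvec'],float).ravel(); c['K']=np.array(c['camera_matrix'],float); return c
def ray(c,uv,z):
    d=c['R'].T@np.linalg.solve(c['K'],np.array([uv[0],uv[1],1.])); o=-c['R'].T@c['t']
    return o+d*(z-o[2])/d[2]
def proj(c,p):
    q=c['K']@(c['R']@np.array(p,float)+c['t']); return q[:2]/q[2]
def save(c,n): cv2.imwrite('pics/'+n,cv2.cvtColor(c['img'],cv2.COLOR_RGB2BGR))
E
python3 - <<'E'
from h import *
for n in('scene','top'):
    c=cam(n); save(c,n+'0.png'); print(n,-c['R'].T@c['t'],c['K'][0,0],c['R'][2])
print(read_state())
E
```

```text
scene [0.02006219 0.4001094  0.74594499] 503.5494128013242 [ 0.5636005  -0.43705167 -0.70095672]
top [0.33687216 0.00648897 0.92103977] 416.6068955027514 [ 0.22724354 -0.02168232 -0.97359655]
{'time': 0.1, 'joints': array([ 1.21130548,  0.7070002 , -0.0276413 ,  1.48494285,  0.02201001,
        0.95089424, -0.07553732]), 'dq': array([-1.11116507e-03, -6.15230750e-04, -5.08208375e-04, -1.47303144e-03,
       -3.97555676e-04,  2.61802533e-05, -1.92132003e-04]), 'joint_efforts': array([ 1.57714654e-03, -8.84291410e+01,  1.23644818e+00, -2.36454445e+01,
        1.70316099e-02,  4.97468922e-03,  1.09947541e-04]), 'position': array([ 0.1796076 , -0.54598786,  0.2308995 ]), 'eef_rot': array([-3.10110527e+00, -4.96918577e-01,  2.65137310e-04]), 'wrist_force': array([-1.35916231,  0.63973435, -0.09712555]), 'torque': array([-0.02340353, -0.02148198, -0.02677894]), 'finger_force': 0.0, 'gripper_width': 0.08516598997639306}
```

View pics/scene0.png

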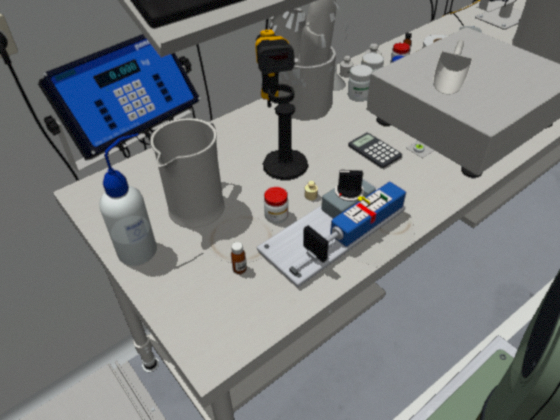

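View pics/top0.png

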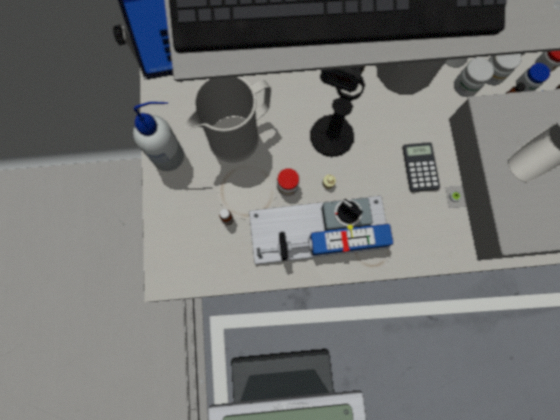

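The scene camera shows the gauge around (335,230). In the top view it spans (250..392, 198..262), with the handle at (283,246), the clip at (346,241) and the knob at (349,211). The gauge's y points image-left, which is close to world +y.

```bash
python3 - <<'E'
from h import *
c=cam('top'); h=cv2.cvtColor(c['img'],cv2.COLOR_RGB2HSV)
roi=np.zeros(h.shape[:2],np.uint8); roi[190:270,240:400]=1
def m(lo,hi): return cv2.inRange(h,np.array(lo),np.array(hi))*roi
b=m((100,120,60),(130,255,255)); b=cv2.morphologyEx(b,cv2.MORPH_CLOSE,np.ones((9,9),np.uint8))
cn=max(cv2.findContours(b,0,1)[0],key=cv2.contourArea); r=cv2.minAreaRect(cn); 
P=[ray(c,p,.062) for p in cv2.boxPoints(r)]; print('blue',r); print(np.round(P,4))
for n,lo,hi,z in(('red',(0,150,100),(8,255,255),.064),('yel',(24,140,120),(35,255,255),.066),('green',(40,120,60),(85,255,255),.066)):
    k=m(lo,hi); nn,l,s,ce=cv2.connectedComponentsWithStats(k)
    for i in range(1,nn):
        if s[i,4]>2: print(n,s[i],ce[i],np.round(ray(c,ce[i],z),4))
pl=m((0,0,130),(180,40,255)); cn=max(cv2.findContours(pl,0,1)[0],key=cv2.contourArea)
crop=np.hstack([cv2.resize(c['img'][185:270,240:400],None,fx=5,fy=5,interpolation=2)])
cv2.imwrite('pics/a.png',crop[...,::-1])
d=cam('scene'); cv2.imwrite('pics/b.png',cv2.resize(d['img'][150:290,250:420],None,fx=4,fy=4,interpolation=2)[...,::-1])
E
```

```text
blue ((350.8848876953125, 238.3738555908203), (23.352462768554688, 80.22444915771484), 83.1572265625)
[[ 0.4815 -0.0822  0.062 ]
 [ 0.4865 -0.2513  0.062 ]
 [ 0.4374 -0.2495  0.062 ]
 [ 0.4327 -0.0826  0.062 ]]
red [342 233   6  19  74] [344.55405405 241.10810811] [ 0.4546 -0.1519  0.064 ]
yel [348 225   5   5  18] [349.88888889 226.72222222] [ 0.4834 -0.1666  0.066 ]
```

View pics/a.png

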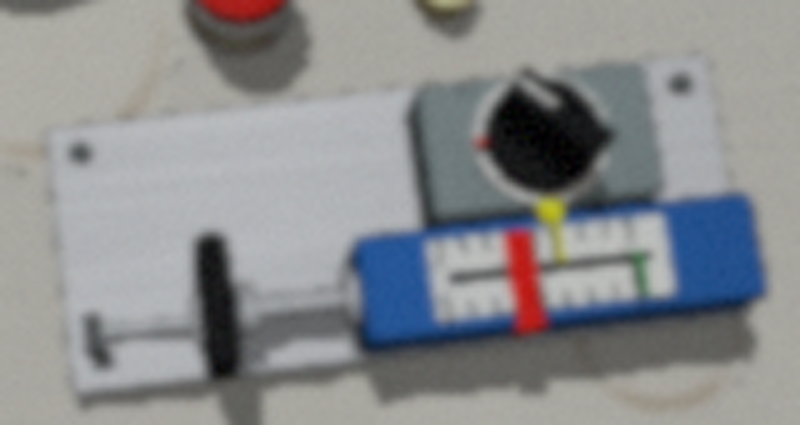

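View pics/b.png

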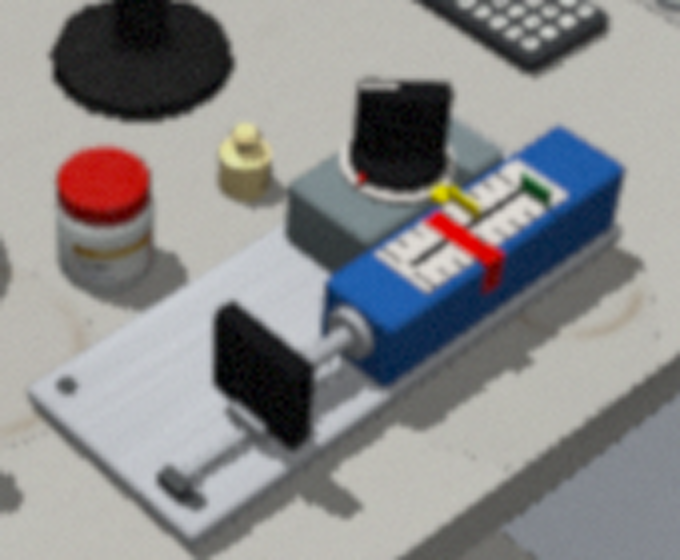

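The top crop shows the bar turned clockwise, with the white line end at crop (522,80), i.e. pixel (344.4,201). The yellow pointer is near crop (560,255), the green index near (641,275) and the clip near (525,280). Plate corners are clear for the yaw.

```bash
python3 - <<'E'
from h import *
c=cam('top'); d=cam('scene')
A=lambda x,y,z: np.round(ray(c,(240+x/5-.4,185+y/5-.4),z),4)
B=lambda x,y,z: np.round(ray(d,(250+x/4-.4,150+y/4-.4),z),4)
TL,TR,BL=A(48,132,.018),A(710,58,.018),A(80,400,.018)
print('plate',TL,TR,BL,np.linalg.norm(TL-TR),np.linalg.norm(TL-BL))
v=TL-TR; psi=np.arctan2(-v[0],v[1]); print('psi',psi)
w=TL-BL; print('psi2',np.arctan2(w[1],w[0]))
ctr=(TR+BL)/2; print('ctr',ctr)
R=np.array([[np.cos(psi),-np.sin(psi)],[np.sin(psi),np.cos(psi)]])
G=lambda p: np.round(R.T@(p[:2]-ctr[:2]),4)
for n,p in dict(clip=A(525,270,.065),idx=A(641,275,.066),peak=A(560,240,.065),handle=A(212,240,.084),hl2=A(220,368,.084),knobW=A(522,80,.112),knobR=A(608,135,.112),ctrbase=A(545,140,.064),
  clipS=B(462,240,.065),idxS=B(537,185,.068),peakS=B(458,205,.065),hTL=B(228,308,.084),hTR=B(304,375,.084),kT1=B(358,82,.112),kT2=B(452,85,.112)).items(): print(n,p,G(p))
for q,e in((( .02,-.06,.1),'knob'),((-.035,.085,.07),'handle')):
    print(e,ctr[:2]+R@np.array(q[:2]))
g=ray(c,(470,255),0.1); print('block corner',g, ray(c,(455,105),.1))
E
```

```text
plate [0.5472 0.042  0.018 ] [ 0.5542 -0.2563  0.018 ] [0.4276 0.0374 0.018 ] 0.29838212077803855 0.11968842884757076
psi 0.023462003128228087
psi2 0.03844259002118797
ctr [ 0.4909  -0.10945  0.018  ]
clip [ 0.4597 -0.1525  0.065 ] [-0.0322 -0.0423]
idx [ 0.4531 -0.2     0.066 ] [-0.0399 -0.0896]
peak [ 0.4709 -0.1687  0.065 ] [-0.0214 -0.0588]
handle [ 0.4807 -0.0236  0.084 ] [-0.0082  0.0861]
hl2 [ 0.4286 -0.0219  0.084 ] [-0.0602  0.089 ]
knobW [ 0.5294 -0.1525  0.112 ] [ 0.0375 -0.0439]
knobR [ 0.5038 -0.1838  0.112 ] [ 0.0112 -0.0746]
ctrbase [ 0.514  -0.1683  0.064 ] [ 0.0217 -0.0594]
clipS [ 0.4537 -0.1504  0.065 ] [-0.0382 -0.0401]
idxS [ 0.455  -0.2035  0.068 ] [-0.0381 -0.0932]
peakS [ 0.4718 -0.1664  0.065 ] [-0.0204 -0.0565]
hTL [ 0.4788 -0.0232  0.084 ] [-0.0101  0.0865]
hTR [ 0.4274 -0.022   0.084 ] [-0.0614  0.0889]
kT1 [ 0.5317 -0.1526  0.112 ] [ 0.0398 -0.0441]
kT2 [ 0.5009 -0.1855  0.112 ] [ 0.0082 -0.0763]
knob [ 0.51230209 -0.16896429]
handle [ 0.45391555 -0.02529449]
block corner [ 0.39972942 -0.38829737  0.1       ] [ 0.7210614  -0.42004807  0.1       ]
```

```bash
cat >> h.py <<'E'
def rows(wps,start=None,yaw=None):
    s=read_state(); p=np.array(s['position'] if start is None else start,float)
    X=cv2.Rodrigues(np.array(s['eef_rot']))[0][:,0]; y=np.arctan2(X[1],X[0]) if yaw is None else yaw
    for (tx,ty,tz,tyaw) in wps:
        d=np.array([tx,ty,tz])-p; dy=tyaw-y; n=int(np.ceil(max(np.linalg.norm(d)/.02,abs(dy)/.08)-.02)); print('-> n',n)
        for i in range(n):
            # tool axes at row start
            c,sn=np.cos(y),np.sin(y); st=d/n/.02
            print(np.round([c*st[0]+sn*st[1], sn*st[0]-c*st[1], -st[2], -dy/n/.08],2)); y+=dy/n
        p=np.array([tx,ty,tz])
E
python3 -c "
from h import *
rows([(.25,-.40,.231,.843),(.37,-.27,.231,.843),(.514,-.169,.2,.843)])"
```

```text
-> n 9
[ 0.62 -0.65  0.   -0.73]
[ 0.66 -0.61  0.   -0.73]
[ 0.7  -0.57  0.   -0.73]
[ 0.73 -0.53  0.   -0.73]
[ 0.76 -0.49  0.   -0.73]
[ 0.79 -0.44  0.   -0.73]
[ 0.81 -0.4   0.   -0.73]
[ 0.83 -0.35  0.   -0.73]
[ 0.85 -0.3   0.   -0.73]
-> n 9
[ 0.98  0.02 -0.   -0.  ]
[ 0.98  0.02 -0.   -0.  ]
[ 0.98  0.02 -0.   -0.  ]
[ 0.98  0.02 -0.   -0.  ]
[ 0.98  0.02 -0.   -0.  ]
[ 0.98  0.02 -0.   -0.  ]
[ 0.98  0.02 -0.   -0.  ]
[ 0.98  0.02 -0.   -0.  ]
[ 0.98  0.02 -0.   -0.  ]
-> n 9
[ 0.95  0.22  0.17 -0.  ]
[ 0.95  0.22  0.17 -0.  ]
[ 0.95  0.22  0.17 -0.  ]
[ 0.95  0.22  0.17 -0.  ]
[ 0.95  0.22  0.17 -0.  ]
[ 0.95  0.22  0.17 -0.  ]
[ 0.95  0.22  0.17 -0.  ]
[ 0.95  0.22  0.17 -0.  ]
[ 0.95  0.22  0.17 -0.  ]
```

Emit:
apply_moves --plan '[{"linear": [0.62,-0.65,0],"angular": [0,0,-0.73],"grip": 1},{"linear": [0.66,-0.61,0],"angular": [0,0,-0.73],"grip": 1},{"linear": [0.7,-0.57,0],"angular": [0,0,-0.73],"grip": 1},{"linear": [0.73,-0.53,0],"angular": [0,0,-0.73],"grip": 1},{"linear": [0.76,-0.49,0],"angular": [0,0,-0.73],"grip": 1},{"linear": [0.79,-0.44,0],"angular": [0,0,-0.73],"grip": 1},{"linear": [0.81,-0.4,0],"angular": [0,0,-0.73],"grip": 1},{"linear": [0.83,-0.35,0],"angular": [0,0,-0.73],"grip": 1}]'

```text
time: 1.1
position: [0.2424, -0.4154, 0.2313]
eef_rot: [-2.901, -1.205, -0.0]
wrist_force: [0.9, -0.4, 0.3]
gripper_width: 0.0855
finger_force: 0.0
```

Emit:
apply_moves --plan '[{"linear": [0.85,-0.3,0],"angular": [0,0,-0.73],"grip": 1},{"linear": [0.98,0.02,0],"angular": [0,0,0],"grip": 1},{"linear": [0.98,0.02,0],"angular": [0,0,0],"grip": 1},{"linear": [0.98,0.02,0],"angular": [0,0,0],"grip": 1},{"linear": [0.98,0.02,0],"angular": [0,0,0],"grip": 1},{"linear": [0.98,0.02,0],"angular": [0,0,0],"grip": 1},{"linear": [0.98,0.02,0],"angular": [0,0,0],"grip": 1},{"linear": [0.98,0.02,0],"angular": [0,0,0],"grip": 1}]'

```text
time: 1.9
position: [0.3438, -0.2987, 0.2313]
eef_rot: [2.866, 1.286, 0.0]
wrist_force: [0.9, 0.2, 1.4]
gripper_width: 0.0853
finger_force: 0.0
```

Emit:
apply_moves --plan '[{"linear": [0.98,0.02,0],"angular": [0,0,0],"grip": 1},{"linear": [0.98,0.02,0],"angular": [0,0,0],"grip": 1},{"linear": [0.95,0.22,0.17],"angular": [0,0,0],"grip": 1},{"linear": [0.95,0.22,0.17],"angular": [0,0,0],"grip": 1},{"linear": [0.95,0.22,0.17],"angular": [0,0,0],"grip": 1},{"linear": [0.95,0.22,0.17],"angular": [0,0,0],"grip": 1},{"linear": [0.95,0.22,0.17],"angular": [0,0,0],"grip": 1},{"linear": [0.95,0.22,0.17],"angular": [0,0,0],"grip": 1}]'

```text
time: 2.7
position: [0.4661, -0.2024, 0.2108]
eef_rot: [-2.866, -1.286, 0.0]
wrist_force: [-0.0, -1.0, 0.5]
gripper_width: 0.0853
finger_force: 0.0
```

Emit:
apply_moves --plan '[{"linear": [0.95,0.22,0.17],"angular": [0,0,0],"grip": 1},{"linear": [0.95,0.22,0.17],"angular": [0,0,0],"grip": 1},{"linear": [0.95,0.22,0.17],"angular": [0,0,0],"grip": 1},{"linear": [0,0,1],"angular": [0,0,0],"grip": 1},{"linear": [0,0,1],"angular": [0,0,0],"grip": 1},{"linear": [0,0,0],"angular": [0,0,0],"grip": 1}]'

```text
time: 3.3
position: [0.5123, -0.1688, 0.1589]
eef_rot: [-2.864, -1.285, 0.004]
wrist_force: [-0.3, 0.4, 0.5]
gripper_width: 0.0855
finger_force: 0.0
```

```bash
python3 - <<'E'
from h import *
c=cam('top'); d=cam('scene'); s=read_state(); X=cv2.Rodrigues(s['eef_rot'])[0]; print(s['position'],X)
a=cv2.resize(c['img'][185:270,300:400],(400,340),interpolation=2); b=cv2.resize(d['img'][130:230,290:400],(374,340),interpolation=2)
cv2.imwrite('pics/c.png',np.hstack([a,b])[...,::-1])
rows([(.514,-.169,.083,.843)])
E
```

```text
[ 0.51327036 -0.16920133  0.16116036] [[ 6.65053224e-01  7.46795949e-01 -1.36906418e-04]
 [ 7.46795962e-01 -6.65053217e-01  1.00692093e-04]
 [-1.58536065e-05 -1.69206761e-04 -9.99999986e-01]]
-> n 4
[0.01 0.01 0.98 0.  ]
[0.01 0.01 0.98 0.  ]
[0.01 0.01 0.98 0.  ]
[0.01 0.01 0.98 0.  ]
```

View pics/c.png

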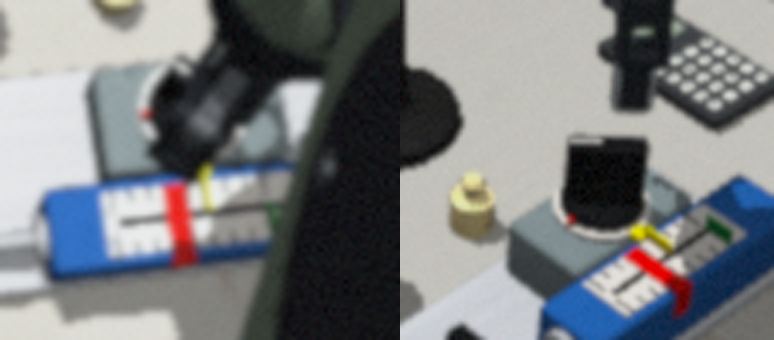

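The left panel shows the gripper centred on the knob, crop (190,110). In the right panel it is above the bar (607,170), in line with it and clear of other objects. I'll descend and close.

Emit:
apply_moves --plan '[{"linear": [0,0,1],"angular": [0,0,0],"grip": 1},{"linear": [0,0,1],"angular": [0,0,0],"grip": 1},{"linear": [0,0,1],"angular": [0,0,0],"grip": 1},{"linear": [0,0,0.85],"angular": [0,0,0],"grip": 1},{"linear": [0,0,0],"angular": [0,0,0],"grip": -1},{"linear": [0,0,0],"angular": [0,0,0],"grip": -1},{"linear": [0,0,0],"angular": [0,0,0],"grip": -1},{"linear": [0,0,0],"angular": [0,0,0],"grip": -1}]' --grip_force 25

```text
time: 4.2
position: [0.5136, -0.1693, 0.0847]
eef_rot: [2.866, 1.285, 0.002]
wrist_force: [0.1, 0.1, 0.7]
gripper_width: 0.0277
finger_force: 0.0
```

Emit:
apply_moves --plan '[{"linear": [0,0,0],"angular": [0,0,0],"grip": -1},{"linear": [0,0,0],"angular": [0,0,0],"grip": -1},{"linear": [0,0,0],"angular": [0,0,0],"grip": -1}]'

```text
time: 4.5
position: [0.5136, -0.1693, 0.0844]
eef_rot: [2.866, 1.285, 0.001]
wrist_force: [-1.5, -0.6, 8.4]
gripper_width: 0.0134
finger_force: 28.5
```

Emit:
apply_moves --plan '[{"linear": [0,0,0],"angular": [0,0,-1],"grip": -1},{"linear": [0,0,0],"angular": [0,0,-1],"grip": -1},{"linear": [0,0,0],"angular": [0,0,-1],"grip": -1},{"linear": [0,0,0],"angular": [0,0,-1],"grip": -1},{"linear": [0,0,0],"angular": [0,0,-1],"grip": -1},{"linear": [0,0,0],"angular": [0,0,-1],"grip": -1},{"linear": [0,0,0],"angular": [0,0,-1],"grip": -1},{"linear": [0,0,0],"angular": [0,0,-1],"grip": -1}]'

```text
time: 5.3
position: [0.5153, -0.1699, 0.0845]
eef_rot: [2.31, 2.122, 0.005]
wrist_force: [12.7, -5.5, -4.0]
gripper_width: 0.0136
finger_force: 27.0
```

```bash
python3 -c "
from h import *
s=read_state();X=cv2.Rodrigues(s['eef_rot'])[0][:,0];print(np.arctan2(X[1],X[0]),s['torque'],s['wrist_force'],s['position'],s['joints'][6])"
```

```text
1.4861102094020264 [-1.11140904 -2.51491996 -0.12080617] [12.7158875  -5.4525348  -3.98347295] [ 0.51532942 -0.1699447   0.08448911] -0.16654480047798315
```

Emit:
apply_moves --plan '[{"linear": [0,0,0],"angular": [0,0,-1],"grip": -1},{"linear": [0,0.05,0],"angular": [0,0,-0.6],"grip": -1},{"linear": [0,0,0],"angular": [0,0,0],"grip": -1}]'

```text
time: 5.6
position: [0.5158, -0.17, 0.0845]
eef_rot: [2.173, 2.265, 0.003]
wrist_force: [7.7, -4.3, 1.1]
gripper_width: 0.0139
finger_force: 28.5
```

```bash
cat > y.py <<'E'
from h import *
s=read_state();X=cv2.Rodrigues(s['eef_rot'])[0][:,0];print(np.arctan2(X[1],X[0]),s['torque'],s['wrist_force'],s['position'],s['joint_efforts'][6])
E
python3 y.py
```

```text
1.6122694345072626 [-0.98508514 -1.63479313 -0.26929591] [ 7.72107371 -4.26390901  1.11288284] [ 0.51577822 -0.16997547  0.0844601 ] 1.2955248355865479
```

Emit:
apply_moves --plan '[{"linear": [0,0,0],"angular": [0,0,-0.4],"grip": -1},{"linear": [0,0,0],"angular": [0,0,-0.4],"grip": -1},{"linear": [0,0,0],"angular": [0,0,0],"grip": -1}]'

```text
time: 5.9
position: [0.5158, -0.17, 0.0845]
eef_rot: [2.101, 2.331, 0.003]
wrist_force: [7.9, -3.4, 2.8]
gripper_width: 0.0139
finger_force: 54.8
```

```bash
python3 y.py; python3 - <<'E'
from h import *
d=cam('scene'); cv2.imwrite('pics/d.png',cv2.resize(d['img'][130:250,280:420],None,fx=4,fy=4,interpolation=2)[...,::-1])
E
```

```text
1.674124044404959 [-0.77041738 -1.69185342 -1.49561698] [ 7.90111333 -3.37971936  2.78102764] [ 0.51579805 -0.16995299  0.08451246] 2.0721416920423508
```

View pics/d.png

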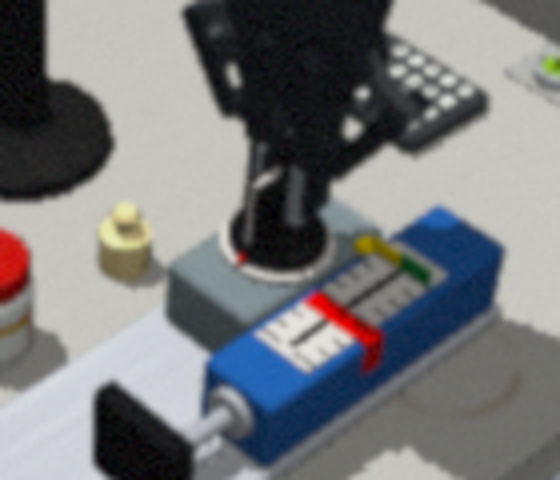

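Torque climbed to 1.5 N m at yaw 1.67, so the knob is at its stop. The picture shows the yellow pointer (372,245) home beside the green index (415,265). I'll release and go above the handle.

Emit:
apply_moves --plan '[{"linear": [0,0,0],"angular": [0,0,0.6],"grip": -1},{"linear": [0,0,0],"angular": [0,0,0],"grip": 0},{"linear": [0,0,0],"angular": [0,0,0],"grip": 0},{"linear": [0,0,0],"angular": [0,0,0],"grip": 0},{"linear": [0,0,-1],"angular": [0,0,0],"grip": 0},{"linear": [0,0,-1],"angular": [0,0,0],"grip": 0},{"linear": [0,0,-1],"angular": [0,0,0],"grip": 0},{"linear": [0,0,-1],"angular": [0,0,0],"grip": 0}]'

```text
time: 6.75
position: [0.514, -0.1691, 0.1645]
eef_rot: [-2.157, -2.284, 0.0]
wrist_force: [-0.1, 0.5, -0.6]
gripper_width: 0.0425
finger_force: 0.0
```

```bash
python3 - <<'E'
from h import *
s=read_state(); print(s['position'],s['gripper_width'])
rows([(.454,-.0245,.17,.03)])
E
```

```text
[ 0.51397467 -0.16905561  0.16447565] 0.042536249538255314
-> n 20
[ 0.37 -0.13 -0.01  1.  ]
[ 0.36 -0.16 -0.01  1.  ]
[ 0.34 -0.19 -0.01  1.  ]
[ 0.33 -0.21 -0.01  1.  ]
[ 0.31 -0.24 -0.01  1.  ]
[ 0.29 -0.26 -0.01  1.  ]
[ 0.27 -0.28 -0.01  1.  ]
[ 0.24 -0.31 -0.01  1.  ]
[ 0.22 -0.32 -0.01  1.  ]
[ 0.19 -0.34 -0.01  1.  ]
[ 0.17 -0.35 -0.01  1.  ]
[ 0.14 -0.37 -0.01  1.  ]
[ 0.11 -0.38 -0.01  1.  ]
[ 0.08 -0.38 -0.01  1.  ]
[ 0.05 -0.39 -0.01  1.  ]
[ 0.01 -0.39 -0.01  1.  ]
[-0.02 -0.39 -0.01  1.  ]
[-0.05 -0.39 -0.01  1.  ]
[-0.08 -0.38 -0.01  1.  ]
[-0.11 -0.38 -0.01  1.  ]
```

Emit:
apply_moves --plan '[{"linear": [0.37,-0.13,0],"angular": [0,0,1],"grip": 0},{"linear": [0.36,-0.16,0],"angular": [0,0,1],"grip": 0},{"linear": [0.34,-0.19,0],"angular": [0,0,1],"grip": 0},{"linear": [0.33,-0.21,0],"angular": [0,0,1],"grip": 0},{"linear": [0.31,-0.24,0],"angular": [0,0,1],"grip": 0},{"linear": [0.29,-0.26,0],"angular": [0,0,1],"grip": 0},{"linear": [0.27,-0.28,0],"angular": [0,0,1],"grip": 0},{"linear": [0.24,-0.31,0],"angular": [0,0,1],"grip": 0}]'

```text
time: 7.55
position: [0.4899, -0.111, 0.1637]
eef_rot: [-2.768, -1.485, 0.0]
wrist_force: [-1.1, 0.2, 0.2]
gripper_width: 0.0427
finger_force: 0.0
```

Emit:
apply_moves --plan '[{"linear": [0.22,-0.32,0],"angular": [0,0,1],"grip": 0},{"linear": [0.19,-0.34,0],"angular": [0,0,1],"grip": 0},{"linear": [0.17,-0.35,0],"angular": [0,0,1],"grip": 0},{"linear": [0.14,-0.37,0],"angular": [0,0,1],"grip": 0},{"linear": [0.11,-0.38,0],"angular": [0,0,1],"grip": 0},{"linear": [0.08,-0.38,0],"angular": [0,0,1],"grip": 0},{"linear": [0.05,-0.39,0],"angular": [0,0,1],"grip": 0},{"linear": [0.01,-0.39,0],"angular": [0,0,1],"grip": 0}]'

```text
time: 8.35
position: [0.4664, -0.053, 0.1638]
eef_rot: [-3.095, -0.539, 0.0]
wrist_force: [-0.8, -0.5, -0.3]
gripper_width: 0.0428
finger_force: 0.0
```

Emit:
apply_moves --plan '[{"linear": [-0.02,-0.39,0],"angular": [0,0,1],"grip": 0},{"linear": [-0.05,-0.39,0],"angular": [0,0,1],"grip": 0},{"linear": [-0.08,-0.38,0],"angular": [0,0,1],"grip": 0},{"linear": [-0.11,-0.38,0],"angular": [0,0,1],"grip": 0},{"linear": [0,0,1],"angular": [0,0,0],"grip": 0},{"linear": [0,0,0],"angular": [0,0,0],"grip": 0}]'

```text
time: 8.95
position: [0.4538, -0.0241, 0.1425]
eef_rot: [-3.141, -0.045, 0.004]
wrist_force: [-0.0, -0.2, 0.6]
gripper_width: 0.0426
finger_force: 0.0
```

```bash
python3 - <<'E'
from h import *
s=read_state(); X=cv2.Rodrigues(s['eef_rot'])[0][:,0];print(s['position'],np.arctan2(X[1],X[0]),s['gripper_width'])
d=cam('scene'); c=cam('top')
a=cv2.resize(c['img'][185:270,260:400],(560,340),interpolation=2); b=cv2.resize(d['img'][150:290,270:420],(364,340),interpolation=2)
cv2.imwrite('pics/e.png',cv2.resize(np.hstack([a,b]),(800,294))[...,::-1])
# green now
h=cv2.cvtColor(d['img'],cv2.COLOR_RGB2HSV)[150:260,320:420]
for n,lo,hi in(('red',(0,150,100),(8,255,255)),('yel',(22,140,120),(35,255,255)),('green',(45,100,40),(85,255,255))):
    nn,l,st,ce=cv2.connectedComponentsWithStats(cv2.inRange(h,lo,hi))
    for i in range(1,nn):
        if st[i,4]>4: print(n,st[i]+[320,150,0,0,0],ce[i]+[320,150],np.round(ray(d,ce[i]+[320,150],.065),4))
rows([(.454,-.0245,.056,.03)])
E
```

```text
[ 0.45381983 -0.02408076  0.14250997] 0.028578317037722175 0.04264729299607831
red [358 204  17  17  80] [366.6125 210.35  ] [ 0.4504 -0.1511  0.065 ]
yel [369 189  11   6  31] [373.09677419 191.41935484] [ 0.4793 -0.1995  0.065 ]
green [380 195   7   5  16] [383.25 197.  ] [ 0.4554 -0.2028  0.065 ]
-> n 5
[-0.   -0.    0.88 -0.01]
[-0.   -0.    0.88 -0.01]
[-0.   -0.    0.88 -0.01]
[-0.   -0.    0.88 -0.01]
[-0.   -0.    0.88 -0.01]
```

View pics/e.png

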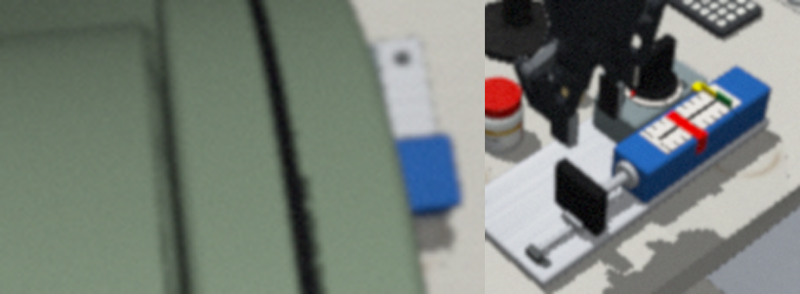

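The scene view (right) shows the yellow pointer home at the green index (372,191) and the fingers either side of the handle plane, above it. I'll descend and grip.

Emit:
apply_moves --plan '[{"linear": [0,0,0.9],"angular": [0,0,0],"grip": 0},{"linear": [0,0,0.9],"angular": [0,0,0],"grip": 0},{"linear": [0,0,0.9],"angular": [0,0,0],"grip": 0},{"linear": [0,0,0.9],"angular": [0,0,0],"grip": 0},{"linear": [0,0,0.7],"angular": [0,0,0],"grip": 0},{"linear": [0,0,0],"angular": [0,0,0],"grip": -1},{"linear": [0,0,0],"angular": [0,0,0],"grip": -1},{"linear": [0,0,0],"angular": [0,0,0],"grip": -1}]' --grip_force 60

```text
time: 9.85
position: [0.4547, -0.0235, 0.0587]
eef_rot: [-3.14, -0.045, -0.0]
wrist_force: [0.1, 8.4, -5.6]
gripper_width: 0.0126
finger_force: 59.5
```

Emit:
apply_moves --plan '[{"linear": [0,0,0],"angular": [0,0,0],"grip": -1},{"linear": [0,0,0],"angular": [0,0,0],"grip": -1}]'

```text
time: 10.05
position: [0.4547, -0.0235, 0.0587]
eef_rot: [-3.14, -0.045, -0.001]
wrist_force: [-1.5, 7.7, -4.6]
gripper_width: 0.0129
finger_force: 59.5
```

```bash
cat > g.py <<'E'
from h import *
d=cam('scene'); s=read_state(); print(s['position'],s['gripper_width'],s['wrist_force'],s['finger_force'])
h=cv2.cvtColor(d['img'],cv2.COLOR_RGB2HSV)[150:260,320:420]
for n,lo,hi in(('red',(0,150,100),(8,255,255)),('yel',(22,140,120),(35,255,255)),('green',(45,100,40),(85,255,255))):
    nn,l,st,ce=cv2.connectedComponentsWithStats(cv2.inRange(h,lo,hi))
    for i in range(1,nn):
        if st[i,4]>4: print(n,st[i]+[320,150,0,0,0],ce[i]+[320,150],np.round(ray(d,ce[i]+[320,150],.065),4))
cv2.imwrite('pics/last.png',cv2.resize(d['img'][165:245,325:415],None,fx=6,fy=6,interpolation=2)[...,::-1])
E
python3 g.py
```

```text
[ 0.45472878 -0.02350189  0.05870414] 0.013237062849532992 [-0.46770807  7.03204731 -4.82664119] 59.50210154056549
red [358 204  17  17  81] [366.50617284 210.27160494] [ 0.4507 -0.1511  0.065 ]
yel [369 189  11   7  31] [373.22580645 191.48387097] [ 0.479  -0.1995  0.065 ]
green [381 195   6   5  16] [383.5 197. ] [ 0.4551 -0.2032  0.065 ]
```

Emit:
apply_moves --plan '[{"linear": [0,-0.4,0],"angular": [0,0,0],"grip": -1},{"linear": [0,-0.4,0],"angular": [0,0,0],"grip": -1},{"linear": [0,-0.4,0],"angular": [0,0,0],"grip": -1},{"linear": [0,-0.4,0],"angular": [0,0,0],"grip": -1},{"linear": [0,-0.3,0],"angular": [0,0,0],"grip": -1},{"linear": [0,0,0],"angular": [0,0,0],"grip": -1}]'

```text
time: 10.7
position: [0.4538, 0.0133, 0.0586]
eef_rot: [3.14, 0.042, 0.001]
wrist_force: [-0.9, -10.1, -3.4]
gripper_width: 0.0131
finger_force: 60.0
```

```bash
python3 g.py
```

```text
[0.45379392 0.01296692 0.05862904] 0.01277540239254128 [-0.9288244  -9.80804584 -3.77223609] 59.961835741996765
red [358 203  17  18  83] [366.14457831 209.95180723] [ 0.4518 -0.1512  0.065 ]
yel [356 197  11   7  36] [360.47222222 199.72222222] [ 0.4786 -0.1633  0.065 ]
green [368 203   6   6  19] [370.52631579 205.26315789] [ 0.4553 -0.1669  0.065 ]
```

View pics/last.png

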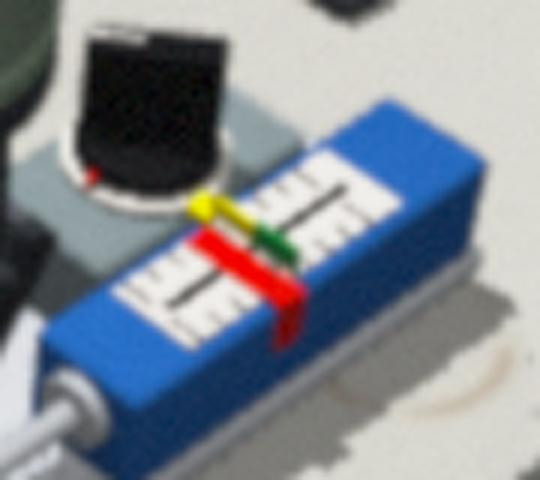

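The view shows green (275,245) about one index-to-clip gap short of the red clip's top centre (250,268), with the yellow pointer carried along. About 12 mm is left; I'll move 10 mm and re-measure.

Emit:
apply_moves --plan '[{"linear": [0,-0.2,0],"angular": [0,0,0],"grip": -1},{"linear": [0,-0.2,0],"angular": [0,0,0],"grip": -1},{"linear": [0,-0.1,0],"angular": [0,0,0],"grip": -1},{"linear": [0,0,0],"angular": [0,0,0],"grip": -1}]'

```text
time: 11.15
position: [0.4535, 0.0226, 0.0586]
eef_rot: [3.14, 0.041, 0.002]
wrist_force: [-0.5, -10.8, -3.3]
gripper_width: 0.0132
finger_force: 60.0
```

```bash
python3 g.py
```

```text
[0.45355669 0.02252243 0.0586248 ] 0.012890248577871946 [ -0.0749639  -10.92214166  -2.45890702] 59.94897544384003
red [357 205  18  16  55] [366.72727273 211.27272727] [ 0.4486 -0.1495  0.065 ]
yel [353 200  11   6  35] [357.68571429 202.02857143] [ 0.4775 -0.1545  0.065 ]
green [365 205   6   5  14] [367.14285714 207.28571429] [ 0.4556 -0.1579  0.065 ]
```

View pics/last.png

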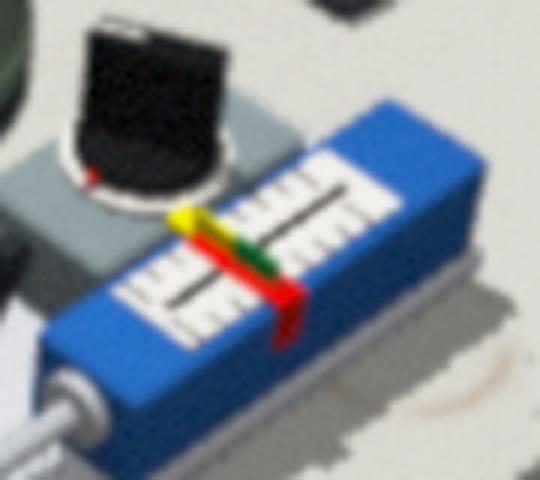

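Green at (258,258) now sits at the clip's near edge, about 2–3 mm short of centre. I'll make a small final move and check it.

Emit:
apply_moves --plan '[{"linear": [0,-0.1,0],"angular": [0,0,0],"grip": -1},{"linear": [0,0,0],"angular": [0,0,0],"grip": -1},{"linear": [0,0,0],"angular": [0,0,0],"grip": -1}]'

```text
time: 11.5
position: [0.4535, 0.0244, 0.0586]
eef_rot: [3.14, 0.041, 0.002]
wrist_force: [1.0, -11.5, -2.6]
gripper_width: 0.0131
finger_force: 59.9
```

```bash
python3 g.py
```

```text
[0.45349655 0.02441891 0.05859621] 0.012873405273221814 [  0.14721593 -11.68591945  -2.059618  ] 59.93422329425812
red [357 205  18  16  48] [367.45833333 211.89583333] [ 0.4465 -0.1493  0.065 ]
yel [352 200  11   6  35] [356.6        202.11428571] [ 0.4787 -0.1527  0.065 ]
green [364 206   6   5  16] [366.5    207.8125] [ 0.4554 -0.1559  0.065 ]
```

View pics/last.png

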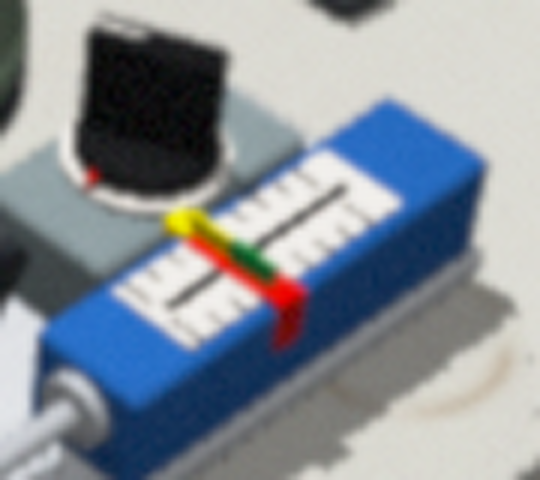

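Green at (255,262) covers the back half of the red band with the front half showing, so it sits near the centre. The yellow pointer is level with it and the fingers hold at about 11.6 N pull. I'll hand in.

```bash
python3 -c "
from cell import close_job; print(close_job())"
```

```text
the job is handed in; nothing more can be done
None
```

I turned the peak knob back to its zero stop, then pulled the handle out about 48 mm so the green index stands over the red clip with the yellow pointer level with it. I handed the job in at about 11.6 s with the gripper still holding; hand-in returned no verdict, and the final position rests on the camera view, which shows the index close to the clip's centre.

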